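# Set and lock the loaf stop of a bread slicing board

## Robot

A 6-joint arm with a two-finger parallel gripper is mounted at the origin on the work surface. World frame = base frame: x ahead of the robot, y to its left, z up, the work surface at z = 0. Lengths are in mm, angles in rad, forces in N, time in s.
With the tool pointing down it reaches from about 350 to 875 mm from the base axis. Payload 4.2 kg.
Tool frame: the origin (TCP) lies on the mounting face of the last link; the fingertips stand 173 mm ahead of it and the grasp point (between the pads) lies 155 mm ahead of it; z points along the fingers, y is the line along which they close (so a half turn about z gives the same grasp; the last joint's range is limited). The gripper opens to 85 mm and grips with 20 to 120 N. Pads are 22 mm wide; open, the fingers measure 114 mm over their backs; the gripper's body (76 mm by 85 mm) begins 54 mm behind the grasp point. The pads swing forward as they close: fully open they stand 13 mm farther back than shut.
Start: joints at [1.528, 0.385, 0.008, 0, -1.194, -0.259], TCP at [185.742, 596.741, 404.712] pointing down, gripper open.
Joint ranges: [-3.14, 3.14], [-1.21, 2.06], [-1.07, 1.41], [-3.16, 2.05], [-2.99, -0.16], [-3.1, 3.1]. Speed limits (rad/s): [2.79, 2.79, 3.14, 3.14, 3.14, 3.14].

## Interface

Orientations are given as a rotation vector (axis times angle).
In Python, from cell import env, get_image, job, recognise, mark_of gives the robot as it stands.
- The arm moves only by the tool play_rows, never from a script. Its argument "deltas" is a list that holds one entry, the list of rows, each a list of 6 numbers: the shift along the tool's x, y, z in units of 100 mm (1.0 is 100 mm), then the turn, a rotation vector about the tool's x, y, z in units of 120 degrees (1.0 is 120 degrees). A call has 1 to 20 rows; each row shifts and turns the commanded pose from where the row before left it, along the tool's axes as they then stand; what a row does not reach is not made up. A row lasts 1/12 s, in which the tool goes at most 41.7 mm and 7.16 degrees, less where a joint would pass 70% of its speed; a pose out of reach is approached as far as the arm can. A call with a number of a shift or a turn outside -1 to 1 is refused whole. A call with a gripper value outside its range is refused whole. "jaw" is the opening, from -1 (shut) to 1 (fully open), set as the call begins (left out, the last holds). The fingers move at their own pace and stop on an object; the grip force is fixed at half the most. Time passes only in rows, so rows that do not move let the fingers close. It gives the time, the measured TCP pose, the force, the opening and the grip force at its end, in the units of the state.
- env.get_obs(): the state, without advancing time (a new reading comes with each control period).
- get_image(name): name is "side" or "top"; returns a dict with "color" (400x640x3 uint8, red, green, blue), "camera_matrix" (3x3 intrinsics, pixels), "pose" (4x4, takes a point from camera to world coordinates). Camera axes: x right, y up, looking along -z (the intrinsics and any distortion apply to the point x, -y, -z); pixel columns grow to the right and rows downward; lengths in mm; the calibration is good to about 2 mm. A picture is of the moment at which its call begins. There is no depth.
- job.hand_in(): hands the job in; it is judged then, once.
Trained networks look in a picture, given as the dict that the camera call returned (one of the last four; its "shot" number tells which), for a name from the list of things; names that differ only in an ending like _2 or _b are one class to them, and where a whole thing is asked for, a point or a joint stands for the part that bears it (a point fixed in the world has none). Each returns a list of dicts, best first, with "conf" (0 to 1); they miss things now and then, are a little off and sometimes report something else, mostly with a low value. They report only what shows in the picture. A call takes as long as a camera call.
- recognise(query, picture): "bbox" ([left, top, right, bottom] in pixels, round what is visible of it).
- mark_of(query, picture): "at" ([row, column] in pixels: a listed point, or the origin of a listed thing).
The state is a dict: "t": time; "qpos": joint angles; "qvel": joint speeds; "joint_torque": joint torques, N m; "tcp_pos": TCP position; "orientation": TCP orientation; "force": force on the tool from outside, world axes, zero at the start; "torque": the same for the moment, N m; "width": finger opening in mm; "grip_force": force on a finger pad.
Only numpy, scipy, OpenCV 4.12 (cv2) and the standard library are available. Lean on these libraries where they do the work, as an engineer would, in place of code of your own. Each camera call takes 0.05 s, during which the arm holds its last target. There are 200 camera calls.

## Task

Set the bread slicing board's loaf stop for the slice marked by the long clip: lift the locking lever, slide the carriage along its rail to the long clip, and lower the lever fully home into the notch there. The notch is hidden in the rail and only roughly where the clip is, so feel for it; a lever resting on top of the rail is not locked. Work in under the shelf riser without bumping it, leave the jars, mug and salt mill where they are, and let go of the lever when done.

Things in the scene. Friction and masses are not known exactly. Their poses are not given: they have to be found in the camera images.
- station: Fixed bread slicing board, 240 x 400 x 20 mm. Origin on the counter under mid-rail; +x away from the robot, +y along the rail; yaw within 0.2 rad. Board x -150 to 90 mm; aluminium rail x -4 to 58, y -175 to 175, top 55 mm above the counter. Two knife-guide cheeks at y 150 to 177, x -136 to -20, 95 mm high. Lever hinge line: x 70, 85 mm above the counter.
- carriage (a joint): Carriage's place along the rail (m): 0 at board y = -110 mm, growing to +y, end 0.185. Steel block 85 x 70 mm, top 78 mm above the counter; a loaf-stop arm, 125 x 10 mm, at heights 43 to 71 mm, reaches forward 39 mm to +y of its middle. Slides with about 1.5 N when unlocked. Starts locked in a long parking notch, at 0 to 0.014.
- lever (a joint): Lever angle (rad): 0 home (locked) to 0.75 raised; hinge along the rail. Stays where left; 1.5 N at the knob moves it, held in a firm pinch up to 8 N. Its 8 mm wide tooth clears the rail above 0.25. Between notches the tooth stops hard on the rail at 0.22 (knob 24 mm above home). Notches: 11 mm wide, 10 mm deep, 40 mm apart, one per clip, out of sight in the rail.
- lever_handle (a point): Centre of the lever's black ball knob, 28 mm in diameter: pinch it along the rail direction; it can pivot in the fingers. In the middle of the carriage's width. With the lever home it lies 110 mm forward (-x) of the hinge and 20 mm higher: 105 mm above the counter.
- carriage_index (a point): Tip of the small pointed index finger on the carriage's front, in the middle of its width (same place along the rail as the lever and its tooth), 46 mm above the counter.
- clip_long: The marker clip to go to: a plain black bar 60 x 12 x 12 mm, fixed on the board in front of the rail, long side square to the rail. Origin at the centre of its underside, 20 mm above the counter; own y along the rail, as the board's. Its notch is anywhere within 7 mm of it along the rail, either way.
- clip_short_a: Another marker clip, not wanted: same but only 26 mm long. Its own notch is within 7 mm of it.
- clip_short_b: Another marker clip, not wanted: same but only 26 mm long. The three clips change places; neighbours are 26 to 54 mm apart.
- rack: Fixed steel shelf riser over the rear of the board: slatted top 180 x 550 mm, underside 270 mm, upper face 288 mm above the counter, four corner legs. Origin on the counter under its middle. Its front edge, 90 mm forward (-x), ends above the rear of the lever's knob: a gripper pointing straight down does not fit; one leaning back towards the robot by 25 to 40 degrees does.
- spice_jar_a: Loose spice jar, 52 mm in diameter, 95 mm high, standing on the riser; origin at the centre of its underside. Leave alone.
- spice_jar_b: Loose spice jar as the other, standing on the riser. Leave alone.
- mug: Loose white mug, 80 mm in diameter, 90 mm high, on the counter; origin at the centre of its underside. Leave alone.
- salt_mill: Loose wooden salt mill, 56 mm in diameter, 120 mm high, on the counter; origin at the centre of its underside. Leave alone.

How it is judged (in metres and radians):
On the way, in this order (a step that is already met when the one before it is completed fails the run):
1. the locking lever is raised clear of the rail (above 0.27 rad) (value of joint lever above 0.27 rad), for 0.1 s.
2. the carriage's index is within 13 mm of the long clip along the rail (y of carriage_index in the frame of clip_long between -0.013 and 0.013 m), for 0.1 s.
3. the lever is home in the notch at the long clip (below 0.08 rad) (all of step 2 and value of joint lever below 0.08 rad), for 0.2 s.
At the end, for the whole second after the job is handed in: The carriage's index stands within 13 mm of the long clip along the rail, the lever is home in the notch there (below 0.08 rad) and let go, the carriage is at rest, and jars, mug and salt mill are within 30 mm of where they were (all of step 3 and contact force between the fingers and station below 0.5 N and velocity of joint carriage between -0.01 and 0.01 m/s and distance of each of spice_jar_a, spice_jar_b, mug, salt_mill from where it was at the start of the episode below 0.03 m); the robot touches nothing.
It fails at once if the spice jar is displaced by more than 30 mm (distance of spice_jar_a from where it was at the start of the episode above 0.03 m).
It fails at once if the spice jar is displaced by more than 30 mm (distance of spice_jar_b from where it was at the start of the episode above 0.03 m).
It fails at once if the mug is displaced by more than 30 mm (distance of mug from where it was at the start of the episode above 0.03 m).
It fails at once if the salt mill is displaced by more than 30 mm (distance of salt_mill from where it was at the start of the episode above 0.03 m).
It fails at once if the shelf riser is bumped (more than 8 N) (contact force between any of the arm, the fingers and rack above 8 N).
It also fails if it takes over 48 s, if anything falls off the work surface, if the arm or the gripper's body presses on something with over 40 N, if the wrist force passes 120 N, or if a joint passes its speed limit or range.

## Working session

There is one attempt and no reset: what is moved stays moved. The work goes in short steps, Python scripts to look and compute and a tool call to move; the robot and the scene stay as the last step left them, time stands still between calls to the robot, and variables do not carry over. Pictures are saved under pics/ and viewed, at most 10 in all, crops included, and the job is handed in when it is done.

Besides the shell and the picture viewer there is one more tool, called after ">>>" as name(argument=value, ...) on one line, values as JSON. play_rows: Moves the arm, as the interface text tells. Shifts and turns lie within -1 to 1; 1 stands for 100 mm of shift or 120 degrees of turn. Its arguments: {"type":"object","properties":{"deltas":{"type":"array","items":{"type":"array","items":{"type":"array","items":{"type":"number"}}}},"jaw":{"type":"number"}},"required":["deltas"]}

```bash
ls; mkdir -p pics; cat > h.py <<'E'
import numpy as np, cv2
from cell import env, get_image, job, recognise, mark_of
from scipy.spatial.transform import Rotation as R
def ray(im,rc):
    K=np.array(im["camera_matrix"]);P=np.array(im["pose"])
    d=np.linalg.inv(K)@[rc[1],rc[0],1.]; d=np.array([d[0],-d[1],-d[2]])
    d=P[:3,:3]@d; return P[:3,3],d/np.linalg.norm(d)
def atz(im,rc,z):
    o,d=ray(im,rc); return o+d*(z-o[2])/d[2]
def tri(a,b):
    (o1,d1),(o2,d2)=a,b
    A=np.stack([d1,-d2],1); s=np.linalg.lstsq(A,o2-o1,rcond=None)[0]
    p,q=o1+s[0]*d1,o2+s[1]*d2; return (p+q)/2,np.linalg.norm(p-q)
def proj(im,p):
    K=np.array(im["camera_matrix"]);P=np.array(im["pose"])
    c=P[:3,:3].T@(np.array(p)-P[:3,3]); u=K@[c[0],-c[1],-c[2]]; return u[1]/u[2],u[0]/u[2]
E
python3 - <<'E'
from h import *
np.set_printoptions(precision=1,suppress=True)
ims={n:get_image(n) for n in("side","top")}
for n,im in ims.items():
    cv2.imwrite(f"pics/{n}0.png",im["color"][:,:,::-1]); print(n,im["pose"][:3,3])
for q in "station carriage_index lever_handle clip_long clip_short_a rack mug salt_mill spice_jar_a".split():
    m={n:mark_of(q,im) for n,im in ims.items()}
    for n in m: print(q,n,[(np.array(x["at"]).round(1).tolist(),round(x["conf"],2)) for x in m[n][:3]])
    if m["side"] and m["top"]:
        print("  tri",*tri(ray(ims["side"],m["side"][0]["at"]),ray(ims["top"],m["top"][0]["at"])))
o=env.get_obs();print(o["t"],o["tcp_pos"],o["orientation"],o["width"])
E
```

```text
pics
side [ -43.2 -868.3  771.9]
top [ 391.4    5.  1143.6]
station side [([218.4, 343.3], 0.92)]
station top [([158.2, 291.6], 0.74)]
  tri [688.1  57.5  20.6] 8.298383746099105
carriage_index side [([229.5, 351.8], 0.93)]
carriage_index top [([169.0, 322.8], 0.88)]
  tri [645.  -37.9  51.5] 4.503093975423797
lever_handle side [([215.4, 356.6], 0.77)]
lever_handle top [([162.7, 322.9], 0.79)]
  tri [656.5 -37.9  91.4] 8.734120091724673
clip_long side [([214.8, 322.6], 0.56)]
clip_long top [([168.6, 276.3], 0.63)]
  tri [652.1 106.   21.2] 3.0064003167489535
clip_short_a side []
clip_short_a top [([169.5, 303.8], 0.55)]
rack side []
rack top [([159.7, 322.3], 0.55)]
mug side [([227.2, 185.6], 0.6)]
mug top [([282.3, 205.5], 0.72)]
  tri [308.6 315.5  -7.4] 7.300426666790398
salt_mill side [([373.7, 299.8], 0.56)]
salt_mill top [([287.4, 414.0], 0.62), ([157.3, 289.6], 0.61)]
  tri [ 293.  -316.8   -0.8] 11.916254802672048
spice_jar_a side [([135.3, 388.1], 0.67)]
spice_jar_a top [([106.2, 327.9], 0.94), ([92.0, 235.5], 0.66)]
  tri [743.9 -42.2 300.2] 6.970603446728017
1.0 [185.7 596.7 404.7] [ 3.1 -0.5  0. ] 85.13309318006682
```

```bash
python3 - <<'E'
import cv2
s=cv2.imread("pics/side0.png")[110:290,240:480];t=cv2.imread("pics/top0.png")[90:240,200:400]
cv2.imwrite("pics/sc.png",cv2.resize(s,None,fx=3.3,fy=3.3,interpolation=3));cv2.imwrite("pics/tc.png",cv2.resize(t,None,fx=4,fy=4,interpolation=3))
E
```

```text
(no output)
```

View pics/sc.png

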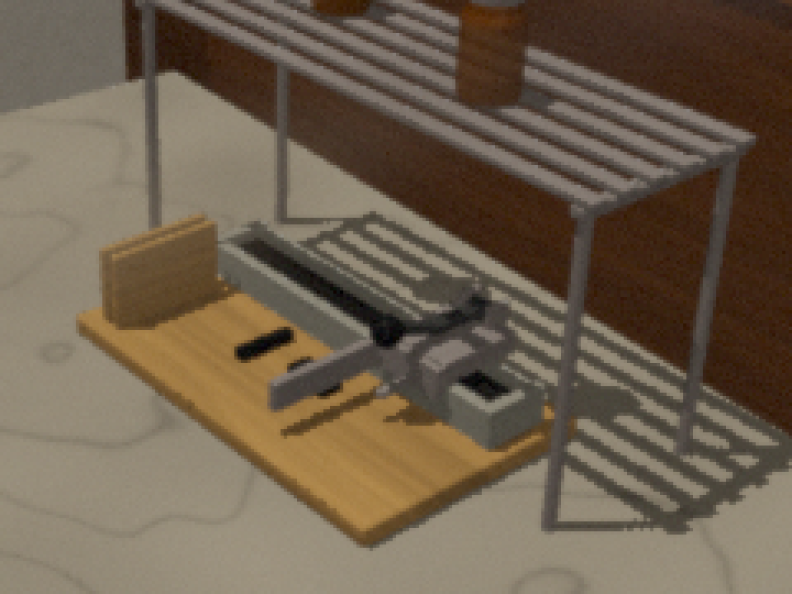

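View pics/tc.png

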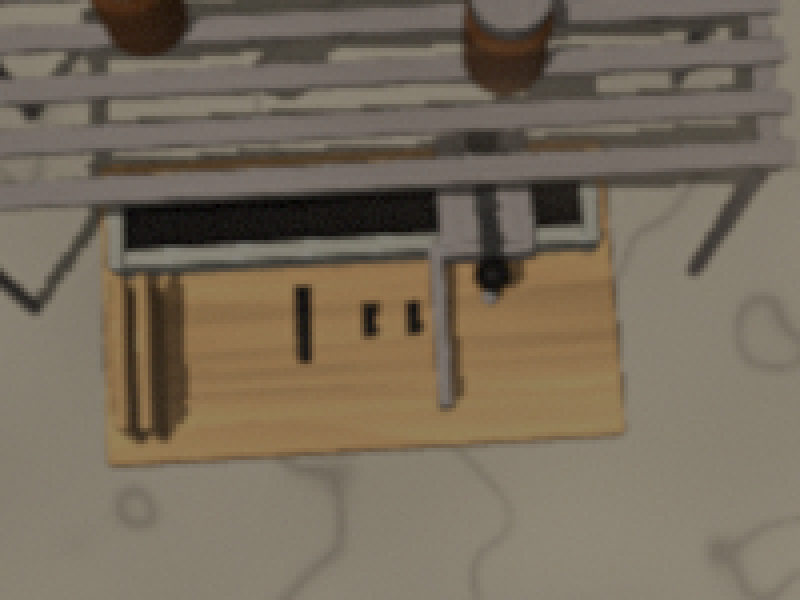

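View pics/top0.png

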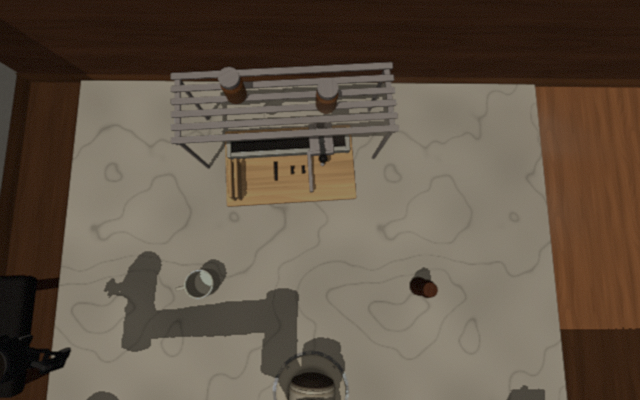

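```bash
cat >> h.py <<'E'
np.set_printoptions(precision=2,suppress=True)
tc=lambda x,y:(90+(y+.5)/4-.5,200+(x+.5)/4-.5)
sc=lambda x,y:(110+(y+.5)/3.3-.5,240+(x+.5)/3.3-.5)
E
python3 - <<'E'
from h import *
T=get_image("top");S=get_image("side")
fl=atz(T,tc(110,465),20);fr=atz(T,tc(622,431),20);print("front corners top",fl,fr)
v=(fl-fr)[:2];print("len",np.linalg.norm(v),"yaw",np.arctan2(-v[0],v[1]))
sl=atz(S,sc(78,318),20);sr=atz(S,sc(368,533),20);print("front corners side",sl,sr)
v=(sl-sr)[:2];print("len",np.linalg.norm(v),"yaw",np.arctan2(-v[0],v[1]))
for n,a,b in[("knob",tc(492,272),sc(386,330)),("index",tc(491,297),sc(381,396)),("long",tc(303,324),sc(264,343))]:
    print(n,*tri(ray(T,a),ray(S,b)))
g=T["color"].astype(int).sum(2)
c=g[160:184,270:282];w=np.clip(200-c,0,None);print(c[10]);r,q=np.indices(c.shape);cen=((w*r).sum()/w.sum()+160,(w*q).sum()/w.sum()+270);print("long cen",cen,atz(T,cen,30))
print("rack front top",atz(T,tc(0,207),288),atz(T,tc(793,165),288))
print("railfront",atz(T,tc(113,270),55),atz(T,tc(598,243),55))
E
```

```text
front corners top [534.2  254.64  20.  ] [ 560.79 -137.39   20.  ]
len 392.9234590962408 yaw 0.06771465415705143
front corners side [535.8  249.39  20.  ] [ 561.82 -146.27   20.  ]
len 396.5178412356165 yaw 0.06566927036062543
knob [664.16 -34.32 105.89] 0.028034929924269023
index [660.84 -35.9   44.36] 0.3908175059150295
long [643.9  108.43  27.16] 1.9768263918218723
[337 343 332 258 156  72  71 163 298 342 345 338]
long cen (np.float64(169.88401462279828), np.float64(275.4850448654038)) [644.72 108.34  30.  ]
rack front top [655.17 266.07 288.  ] [ 683.86 -210.68  288.  ]
railfront [678.08 250.08  55.  ] [ 700.63 -117.34   55.  ]
```

```bash
cat >> h.py <<'E'
yaw=.066; ex=np.array([np.cos(yaw),np.sin(yaw),0]);ey=np.array([-np.sin(yaw),np.cos(yaw),0])
def goalR(lean):
    a=np.radians(lean);z=np.sin(a)*ex-np.cos(a)*np.array([0,0,1]);y=-ey;return np.stack([np.cross(y,z),y,z],1)
def rel(target,lean,back=0):
    o=env.get_obs();Rc=R.from_rotvec(o["orientation"]);G=goalR(lean)
    tcp=np.array(target)-(155+back)*G[:,2]
    d=tcp-o["tcp_pos"]
    print("t",o["t"],"tcp",np.array(o["tcp_pos"]),"goal",tcp,"shift tool/100",Rc.inv().apply(d)/100,"turn/120",np.degrees((Rc.inv()*R.from_matrix(G)).as_rotvec())/120,"F",np.array(o["force"]),"w",o["width"])
    return d
E
python3 - <<'E'
from h import *
o=env.get_obs();Rc=R.from_rotvec(o["orientation"])
print(Rc.as_matrix()); print(Rc.inv().apply(np.array([480,-40,380])-o["tcp_pos"])/100/20)
rel([664.2,-34.3,105],38,100)
E
```

```text
[[ 0.95 -0.3   0.  ]
 [-0.3  -0.95  0.  ]
 [-0.   -0.   -1.  ]]
[0.24 0.26 0.01]
t 1.1 tcp [185.74 596.75 404.73] goal [507.55 -44.65 305.94] shift tool/100 [4.98 5.17 0.99] turn/120 [ 0.06  0.31 -0.17] F [-0.39  0.47  0.55] w 85.32983201021645
```

>>> play_rows(deltas=[[[0.24,0.26,0.01,0,0,0],[0.24,0.26,0.01,0,0,0],[0.24,0.26,0.01,0,0,0],[0.24,0.26,0.01,0,0,0],[0.24,0.26,0.01,0,0,0],[0.24,0.26,0.01,0,0,0],[0.24,0.26,0.01,0,0,0],[0.24,0.26,0.01,0,0,0],[0.24,0.26,0.01,0,0,0],[0.24,0.26,0.01,0,0,0],[0.24,0.26,0.01,0,0,0],[0.24,0.26,0.01,0,0,0],[0.24,0.26,0.01,0,0,0],[0.24,0.26,0.01,0,0,0],[0.24,0.26,0.01,0,0,0],[0.24,0.26,0.01,0,0,0],[0.24,0.26,0.01,0,0,0],[0.24,0.26,0.01,0,0,0],[0.24,0.26,0.01,0,0,0],[0.24,0.26,0.01,0,0,0]]], jaw=1)

```text
t: 2.77
tcp_pos: [489.9, -44.3, 385.0]
orientation: [-3.106, 0.472, -0.001]
force: [-0.3, 1.0, 1.0]
width: 85.4
grip_force: 0.0
```

>>> play_rows(deltas=[[[0,0,0,0.0075,0.039,-0.021],[0,0,0,0.0075,0.039,-0.021],[0,0,0,0.0075,0.039,-0.021],[0,0,0,0.0075,0.039,-0.021],[0,0,0,0.0075,0.039,-0.021],[0,0,0,0.0075,0.039,-0.021],[0,0,0,0.0075,0.039,-0.021],[0,0,0,0.0075,0.039,-0.021],[0,0,0,0,0,0],[0,0,0,0,0,0]]])

```text
t: 3.6
tcp_pos: [490.1, -44.4, 388.0]
orientation: [-2.945, -0.093, -1.004]
force: [0.1, 0.3, 1.1]
width: 85.4
grip_force: 0.0
```

```bash
python3 - <<'E'
from h import *
rel([664.2,-34.3,105],38,80)
E
```

```text
t 3.6 tcp [490.08 -44.44 388.02] goal [519.83 -43.84 290.18] shift tool/100 [-0.36  0.02  0.96] turn/120 [-0.  0. -0.] F [0.13 0.33 1.09] w 85.4007298000196
```

>>> play_rows(deltas=[[[-0.06,0.003,0.16,0,0,0],[-0.06,0.003,0.16,0,0,0],[-0.06,0.003,0.16,0,0,0],[-0.06,0.003,0.16,0,0,0],[-0.06,0.003,0.16,0,0,0],[-0.06,0.003,0.16,0,0,0],[0,0,0.1,0,0,0],[0,0,0.1,0,0,0],[0,0,0.1,0,0,0],[0,0,0.1,0,0,0],[0,0,0.1,0,0,0],[0,0,0,0,0,0]]])

```text
t: 4.6
tcp_pos: [565.7, -65.4, 282.9]
orientation: [-2.921, -0.119, -0.905]
force: [-0.9, -0.2, -0.6]
width: 85.3
grip_force: 0.0
```

```bash
python3 - <<'E'
from h import *
rel([664.2,-34.3,105],38,0)
S=get_image("side");T=get_image("top")
a=cv2.resize(S["color"][110:290,270:450,::-1],(400,400));b=cv2.resize(T["color"][80:240,240:400,::-1],(400,400))
cv2.imwrite("pics/p1.png",np.hstack([a,b]))
E
```

```text
t 4.6 tcp [565.71 -65.4  282.9 ] goal [568.98 -40.59 227.14] shift tool/100 [-0.28 -0.21  0.5 ] turn/120 [-0.03  0.03 -0.  ] F [-0.88 -0.2  -0.59] w 85.26317363886116
```

View pics/p1.png

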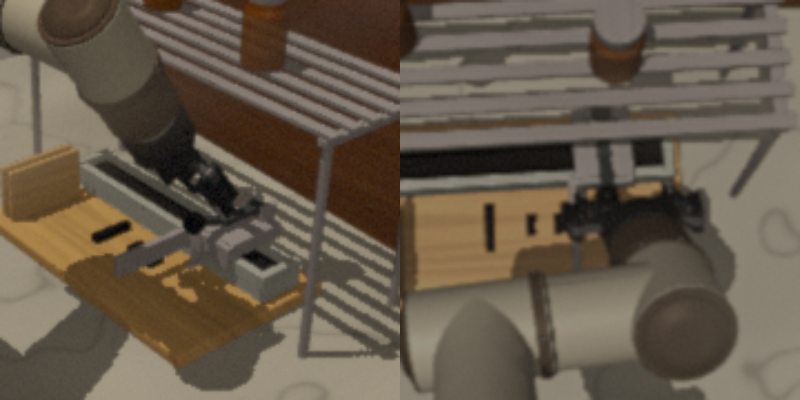

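```bash
python3 - <<'E'
from h import *
o=env.get_obs();print(o["qpos"],o["qvel"],o["t"])
print(R.from_rotvec(o["orientation"]).as_matrix())
E
```

```text
[ 0.17  0.34 -0.47 -0.03 -0.16  1.52] [-0.   -0.02 -0.02  0.01 -0.   -0.  ] 4.7
[[ 0.82  0.1   0.56]
 [ 0.05 -0.99  0.1 ]
 [ 0.57 -0.05 -0.82]]
```

```bash
python3 - <<'E'
from h import *
rel([664.2,-34.3,105],27,50)
E
```

```text
t 4.7 tcp [564.64 -65.67 283.93] goal [571.33 -40.44 287.66] shift tool/100 [ 0.09 -0.25  0.03] turn/120 [-0.03 -0.06  0.  ] F [-0.16 -0.23  0.05] w 85.50249840805728
```

>>> play_rows(deltas=[[[0.03,-0.05,0,-0.006,-0.012,0],[0.03,-0.05,0,-0.006,-0.012,0],[0.02,-0.05,0.01,-0.006,-0.012,0],[0.01,-0.05,0.01,-0.006,-0.012,0],[0.01,-0.05,0.01,-0.006,-0.012,0],[0,0,0,0,0,0],[0,0,0,0,0,0]]])

```text
t: 5.28
tcp_pos: [571.5, -40.2, 288.0]
orientation: [-3.035, -0.104, -0.739]
force: [-0.4, -1.2, -0.8]
width: 85.5
grip_force: 0.0
```

```bash
python3 - <<'E'
from h import *
rel([664.2,-34.3,105],27,0); print(env.get_obs()["qpos"])
E
```

```text
t 5.2833 tcp [571.5  -40.25 287.97] goal [593.98 -38.94 243.11] shift tool/100 [-0.01  0.    0.5 ] turn/120 [-0. -0.  0.] F [-0.35 -1.23 -0.76] w 85.53702760659849
[ 0.21  0.34 -0.54  0.3  -0.23  1.14]
```

>>> play_rows(deltas=[[[0,0,0.09,0,0,0],[0,0,0.09,0,0,0],[0,0,0.09,0,0,0],[0,0,0.09,0,0,0],[0,0,0.09,0,0,0],[0,0,0.09,0,0,0],[0,0,0,0,0,0]]])

```text
t: 5.87
tcp_pos: [601.2, -42.6, 243.6]
orientation: [-3.033, -0.105, -0.718]
force: [1.1, -0.1, -0.1]
width: 85.4
grip_force: 0.0
```

```bash
python3 - <<'E'
from h import *
rel([664.2,-34.3,105],27,-4); print(env.get_obs()["qpos"])
E
```

```text
t 5.8667 tcp [601.17 -42.62 243.61] goal [595.8  -38.82 239.54] shift tool/100 [-0.06 -0.04  0.01] turn/120 [-0.  0.  0.] F [ 1.12 -0.15 -0.05] w 85.37941528156497
[ 0.19  0.44 -0.51  0.31 -0.16  1.15]
```

>>> play_rows(deltas=[[[0,-0.03,0,-0.007,-0.005,0.01],[0,-0.03,0.01,-0.007,-0.005,0.01],[-0.01,-0.02,0.01,-0.006,-0.003,0.01],[0,0,0,0,0,0],[0,0,0,0,0,0]]])

```text
t: 6.28
tcp_pos: [601.9, -36.2, 245.7]
orientation: [3.068, -0.001, 0.675]
force: [0.2, -0.5, -0.6]
width: 85.3
grip_force: 0.0
```

```bash
YAW=0.0 python3 - <<'E'
from h import *
rel([664.2,-34.3,105],25,-4); print(env.get_obs()["qpos"])
E
```

```text
t 6.2833 tcp [601.89 -36.22 245.66] goal [600.38 -34.3  241.85] shift tool/100 [-0.03 -0.02  0.03] turn/120 [ 0.  0. -0.] F [ 0.23 -0.48 -0.56] w 85.30560382671061
[ 0.19  0.44 -0.57  0.52 -0.16  0.88]
```

>>> play_rows(deltas=[[[-0.02,-0.02,0,0,0,0],[0,0,0,0,0,0],[0,0,0,0,0,0],[0,0,0,0,0,0],[0,0,0,0,0,0],[0,0,0,0,0,0],[0,0,0,0,0,0],[0,0,0,0,0,0]]], jaw=-1)

```text
t: 6.95
tcp_pos: [600.7, -34.4, 245.8]
orientation: [-3.068, 0.002, -0.673]
force: [-2.9, 0.9, 2.6]
width: 25.2
grip_force: 58.6
```

```bash
python3 - <<'E'
from h import *
o=env.get_obs();print(o["qpos"],o["force"],o["width"],o["grip_force"],o["tcp_pos"])
Rc=R.from_rotvec(o["orientation"]);M=Rc.as_matrix();print(M);g=o["tcp_pos"]+155*M[:,2];print("grasp",g)
# arc to lever 0.32 (world displacement of knob), yaw .066
exx=np.array([np.cos(.066),np.sin(.066),0])
f=lambda a:-111.8*np.cos(.18+a)*exx+np.array([0,0,111.8*np.sin(.18+a)])
for a0,a1 in((0,.11),(.11,.22),(.22,.32)):print((f(a1)-f(a0)),Rc.inv().apply(f(a1)-f(a0))/100)
E
```

```text
[ 0.19  0.44 -0.57  0.52 -0.16  0.88] [-2.85  0.89  2.64] 25.177833433672834 58.618077635765076 [600.73 -34.39 245.83]
[[ 0.91 -0.    0.42]
 [-0.   -1.   -0.  ]
 [ 0.42 -0.   -0.91]]
grasp [665.61 -34.39 105.06]
[ 2.86  0.19 11.95] [ 0.08 -0.   -0.1 ]
[ 4.15  0.27 11.57] [ 0.09 -0.   -0.09]
[ 4.85  0.32 10.06] [ 0.09 -0.   -0.07]
```

>>> play_rows(deltas=[[[0.027,0,-0.033,0,0,0],[0.027,0,-0.033,0,0,0],[0.027,0,-0.033,0,0,0],[0.03,0,-0.03,0,0,0],[0.03,0,-0.03,0,0,0],[0.03,0,-0.03,0,0,0],[0.03,0,-0.025,0,0,0],[0.03,0,-0.025,0,0,0],[0.03,0,-0.025,0,0,0],[0,0,0,0,0,0],[0,0,0,0,0,0]]])

```text
t: 7.87
tcp_pos: [614.2, -34.3, 281.4]
orientation: [-3.068, -0.0, -0.677]
force: [3.5, 1.4, -3.1]
width: 25.4
grip_force: 59.5
```

```bash
python3 - <<'E'
from h import *
rel([675.6,-33.6,138.6],25,0)
o=env.get_obs();print(o["qpos"],o["grip_force"])
S=get_image("side");cv2.imwrite("pics/p2.png",cv2.resize(S["color"][130:260,290:420,::-1],(500,500)))
E
```

```text
t 7.8667 tcp [614.23 -34.31 281.41] goal [610.24 -37.92 279.08] shift tool/100 [-0.05  0.04  0.  ] turn/120 [ 0.01  0.   -0.03] F [ 3.46  1.43 -3.14] w 25.350811727053294
[ 0.21  0.41 -0.43  0.29 -0.32  1.1 ] 59.45221960544586
```

View pics/p2.png

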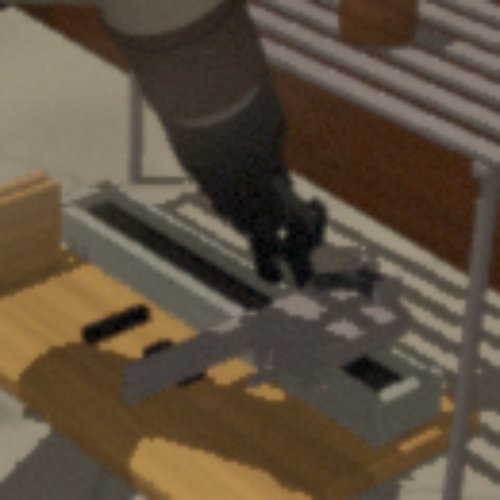

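>>> play_rows(deltas=[[[-0.006,-0.097,-0.003,0,0,0],[-0.006,-0.097,-0.003,0,0,0],[-0.006,-0.097,-0.003,0,0,0],[-0.006,-0.097,-0.003,0,0,0],[-0.006,-0.097,-0.003,0,0,0],[-0.006,-0.097,-0.003,0,0,0],[-0.006,-0.097,-0.003,0,0,0],[0,0,0,0,0,0]]])

```text
t: 8.58
tcp_pos: [609.6, 34.9, 281.2]
orientation: [-3.066, -0.003, -0.677]
force: [5.6, 1.1, -5.1]
width: 25.0
grip_force: 59.6
```

```bash
cat >> h.py <<'E'
def st():
    o=env.get_obs();M=R.from_rotvec(o["orientation"]).as_matrix();g=o["tcp_pos"]+155*M[:,2]
    print("t %.2f w %.1f gf %.1f"%(o["t"],o["width"],o["grip_force"]),"grasp",g,"s from clip",(g-np.array([644.3,108.4,0]))@np.array([-.066,.9978,0]),"b-x",(g-np.array([697.9,62.3,0]))@np.array([.9978,.066,0]),"F",np.array(o["force"]),"q",np.array(o["qpos"]))
    return o,M,g
E
python3 -c "
from h import *
o,M,g=st();print(M)"
```

```text
t 8.58 w 25.0 gf 59.6 grasp [674.82  35.14 140.58] s from clip -75.11174464957475 b-x -24.82060929912261 F [ 5.59  1.06 -5.1 ] q [ 0.32  0.4  -0.51  0.49 -0.28  0.81]
[[ 0.91  0.    0.42]
 [ 0.   -1.    0.  ]
 [ 0.42 -0.   -0.91]]
```

>>> play_rows(deltas=[[[0,-0.096,0.007,0,0,0],[-0.003,-0.096,0.003,0,0,0],[-0.006,-0.096,-0.003,0,0,0],[-0.006,-0.096,-0.003,0,0,0],[-0.006,-0.096,-0.003,0,0,0],[-0.006,-0.096,-0.003,0,0,0],[-0.006,-0.096,-0.003,0,0,0],[0,0,0,0,0,0],[0,0,0,0,0,0]]])

```text
t: 9.33
tcp_pos: [605.1, 100.7, 279.7]
orientation: [3.069, -0.0, 0.672]
force: [-2.5, 2.3, -2.2]
width: 25.0
grip_force: 60.2
```

```bash
python3 - <<'E'
from h import *
st()
S=get_image("side");T=get_image("top")
for q in("carriage_index","clip_long","lever_handle"):
    for n,im in(("S",S),("T",T)):
        m=mark_of(q,im)
        if m:
            z={"carriage_index":46,"clip_long":20,"lever_handle":138}[q];p=atz(im,m[0]["at"],z);print(q,n,m[0]["conf"],m[0]["at"],p,"s",(p-np.array([644.3,108.4,0]))@np.array([-.066,.9978,0]))
a=cv2.resize(S["color"][130:260,270:400,::-1],(400,400),interpolation=3);b=cv2.resize(T["color"][110:220,210:320,::-1],(400,400),interpolation=3)
cv2.imwrite("pics/p3.png",np.hstack([a,b]))
E
```

```text
t 9.33 w 25.0 gf 60.2 grasp [669.87 100.67 138.82] s from clip -9.401428320655045 b-x -25.43237314290072 F [-2.46  2.31 -2.22] q [ 0.41  0.41 -0.54  0.65 -0.28  0.56]
carriage_index S 0.94 [209.0, 320.4] [643.63 102.75  46.  ] s -5.58947223456896
carriage_index T 0.2 [280.5, 209.0] [314.21 292.82  46.  ] s 205.80061937794363
clip_long S 0.41 [216.5, 323.3] [651.09  98.36  20.  ] s -10.468779627304633
lever_handle S 0.66 [186.2, 329.1] [645.1   64.33 138.  ] s -44.021300061686944
lever_handle T 0.62 [159.9, 273.4] [648.7  104.58 138.  ] s -4.102163851007011
```

View pics/p3.png

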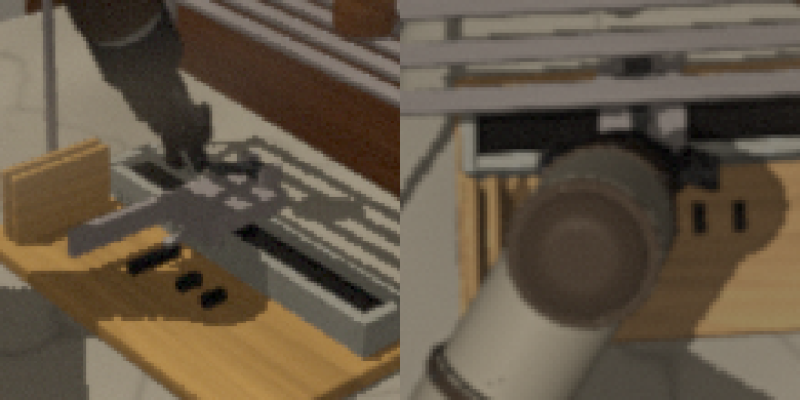

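>>> play_rows(deltas=[[[-0.025,0,0.017,0,0,0],[-0.025,0,0.018,0,0,0],[-0.025,0,0.019,0,0,0],[-0.022,0,0.02,0,0,0],[-0.015,0,0.014,0,0,0],[0,0,0,0,0,0]]])

```text
t: 10.23
tcp_pos: [600.0, 100.7, 270.1]
orientation: [-3.064, 0.001, -0.681]
force: [-7.8, 1.3, 9.6]
width: 25.5
grip_force: 61.0
```

```bash
python3 -c "
from h import *
st()"
```

```text
t 10.23 w 25.5 gf 61.0 grasp [665.65 101.08 129.7 ] s from clip -8.70915166959052 b-x -29.61623489243779 F [-7.77  1.33  9.55] q [ 0.38  0.41 -0.61  0.83 -0.21  0.41]
```

>>> play_rows(deltas=[[[-0.012,-0.01,-0.002,0,0,0],[0,-0.01,0,0,0,0],[0,0,0,0,0,0]]])

```text
t: 10.48
tcp_pos: [599.1, 103.2, 268.2]
orientation: [-3.065, 0.001, -0.678]
force: [2.0, 1.6, 0.8]
width: 24.6
grip_force: 60.2
```

>>> play_rows(deltas=[[[-0.001,-0.01,0,0,0,0],[0,-0.01,0,0,0,0],[0,0,0,0,0,0]]])

```text
t: 10.73
tcp_pos: [598.8, 104.9, 267.0]
orientation: [-3.067, 0.002, -0.674]
force: [5.4, -0.1, -0.7]
width: 24.7
grip_force: 59.9
```

>>> play_rows(deltas=[[[-0.008,0,0.012,0,0,0],[-0.008,0,0.012,0,0,0],[0,0,0,0,0,0]]])

```text
t: 10.98
tcp_pos: [597.8, 104.8, 263.7]
orientation: [-3.068, 0.001, -0.673]
force: [4.6, 0.6, -0.6]
width: 25.3
grip_force: 59.9
```

```bash
python3 -c "
from h import *
st()"
```

```text
t 10.98 w 25.3 gf 59.9 grasp [662.66 104.92 122.9 ] s from clip -4.6792734830224205 b-x -32.34841728561341 F [ 4.57  0.57 -0.61] q [ 0.37  0.41 -0.63  0.9  -0.19  0.34]
```

>>> play_rows(deltas=[[[-0.0055,0,0.025,0,-0.0042,0],[-0.0055,0,0.025,0,-0.0042,0],[-0.0055,0,0.025,0,-0.0042,0],[0,0,0,0,0,0]]])

```text
t: 11.32
tcp_pos: [598.3, 104.6, 255.6]
orientation: [3.078, -0.005, 0.628]
force: [-2.6, -1.1, 1.5]
width: 24.7
grip_force: 61.0
```

```bash
python3 -c "
from h import *
st()"
```

```text
t 11.32 w 24.7 gf 61.0 grasp [659.04 104.5  112.99] s from clip -4.867630190967665 b-x -35.98560079242513 F [-2.61 -1.1   1.54] q [ 0.4   0.43 -0.59  0.73 -0.23  0.48]
```

>>> play_rows(deltas=[[[-0.005,0,0.025,0,-0.0042,0],[-0.005,0,0.025,0,-0.0042,0],[-0.005,0,0.025,0,-0.0042,0],[-0.007,0,0.018,0,0,0],[0,0,0,0,0,0]]])

```text
t: 11.73
tcp_pos: [599.8, 104.5, 250.0]
orientation: [3.084, -0.005, 0.596]
force: [-12.6, -0.5, 20.1]
width: 25.0
grip_force: 62.8
```

```bash
python3 -c "
from h import *
st()"
```

```text
t 11.73 w 25.0 gf 62.8 grasp [657.63 104.37 106.22] s from clip -4.900304027086854 b-x -37.40842424241966 F [-12.59  -0.48  20.13] q [ 0.42  0.44 -0.56  0.62 -0.26  0.57]
```

>>> play_rows(deltas=[[[0,0,0,0,0,0],[0,0,0,0,0,0],[0,0,0,0,0,0],[0,0,0,0,0,0],[0,0,0,0,0,0],[0,0,0,0,0,0],[0,0,0,0,0,0]]], jaw=1)

```text
t: 12.32
tcp_pos: [600.6, 104.7, 246.5]
orientation: [3.086, -0.002, 0.59]
force: [0.0, 0.4, 1.0]
width: 85.7
grip_force: 0.0
```

```bash
python3 -c "
from h import *
st()"
```

```text
t 12.32 w 85.7 gf 0.0 grasp [657.81 104.64 102.39] s from clip -4.646245549270933 b-x -37.207182558866265 F [0.   0.43 1.01] q [ 0.42  0.45 -0.56  0.62 -0.26  0.57]
```

Clear of the knob; back straight out along the tool axis and look.

>>> play_rows(deltas=[[[0,0,-0.1,0,0,0],[0,0,-0.1,0,0,0],[0,0,-0.1,0,0,0],[0,0,-0.1,0,0,0],[0,0,-0.1,0,0,0],[-0.1,0,-0.1,0,0,0],[-0.2,0,-0.1,0,0,0],[-0.25,0,-0.1,0,0,0],[-0.25,0,-0.1,0,0,0],[-0.25,0,-0.1,0,0,0],[-0.25,0,0,0,0,0],[-0.25,0,0,0,0,0],[0,0,0,0,0,0],[0,0,0,0,0,0]]])

```text
t: 13.48
tcp_pos: [423.3, 103.5, 284.3]
orientation: [3.083, -0.003, 0.592]
force: [0.4, 0.3, 0.3]
width: 85.3
grip_force: 0.0
```

```bash
python3 - <<'E'
from h import *
st()
S=get_image("side");T=get_image("top")
for z in(105,117,129):print(z,"expected knob crop px",[(c-270,r-130) for r,c in[proj(S,[654.5,104.3,z])]])
a=cv2.resize(S["color"][130:260,270:400,::-1],(400,400),interpolation=3);b=cv2.resize(T["color"][110:220,210:320,::-1],(400,400),interpolation=3)
cv2.imwrite("pics/p4.png",np.hstack([a,b]))
E
```

```text
t 13.48 w 85.3 gf 0.0 grasp [480.71 103.18 140.37] s from clip 5.588810482642974 b-x -214.01548928604123 F [0.38 0.35 0.3 ] q [ 0.49  0.14 -0.98  1.   -0.21  0.12]
105 expected knob crop px [(np.float64(53.346016817879956), np.float64(59.91960131387313))]
117 expected knob crop px [(np.float64(53.38538405524895), np.float64(56.21571784190576))]
129 expected knob crop px [(np.float64(53.42509942460276), np.float64(52.479080222309165))]
```

View pics/p4.png

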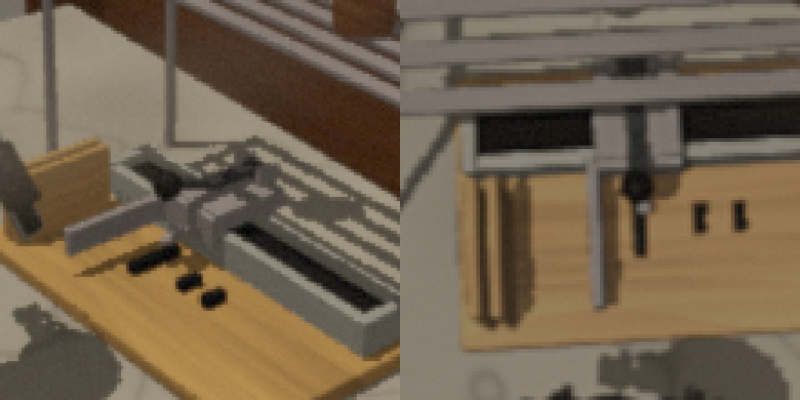

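The side view puts the knob at crop px (54, 60.7), which matches the home height of 105 mm. The top view shows the index in line with the long clip. The gripper is clear of everything.

```bash
python3 -c "
from h import *
print(job.hand_in())"
```

```text
the job is handed in; nothing more can be done
None
```

I've handed the job in: the lever is down in the notch at the long clip, with the index about 5 mm from the clip. The gripper has let go and is clear, and no rack contact or disturbed objects were seen (jars, mug and mill were not re-measured); no verdict came back.

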